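Move the miniatures to the labelling rack in the same order

TASK

Move the four unlabelled miniature bottles from the steel drip rack to the wooden labelling rack in the same order: the bottle nearest the robot goes in the well nearest the robot, the next in the next, and so on to the far end, because the labels are stacked in that order. Carry one bottle at a time straight into its own well and set it down upright without dropping it; do not stand it on the dusty bench or in another bottle's well on the way, knock any bottle over, or push the tape roll, steel dish or wooden block about.

Things in the scene. Friction and masses are not known exactly. Their poses are not given: they have to be found in the camera images.
- drip_rack: Stainless sheet drip rack, at the left or right, a bottle in each opening in any order; a wire loop 14 mm out at each end. 264 x 80 mm, fixed. Origin: centre of underside; own x runs along the row, away from the robot (within 20 degrees). Four openings 52 mm across on the middle line at x = -96, -32, 32, 96 mm; floor for the bottles 12 mm, rack top 34 mm above the bench.
- label_rack: Labelling rack, on the other side, empty: a solid pale wood block with bored wells. 264 x 80 mm, fixed. Origin: centre of underside; own x runs along the row, away from the robot (within 20 degrees). Four openings 52 mm across on the middle line at x = -96, -32, 32, 96 mm; floor for the bottles 12 mm, rack top 34 mm above the bench.
- mini_slim: Miniature spirit bottle of amber glass with a round wooden stopper cap, no label, about 0.12 kg. It stands upright in the drip rack at the start. Origin: centre of its underside; z up along the bottle. The slim tall one: round body 25 mm in diameter, straight sided up to 74 mm; neck 15 to 19 mm, cap 20 mm in diameter, 112 mm high in all.
- mini_round: Miniature spirit bottle of amber glass with a round wooden stopper cap, no label, about 0.12 kg. It stands upright in the drip rack at the start. Origin: centre of its underside; z up along the bottle. The ordinary round one: body 32 mm in diameter, straight sided up to 66 mm; neck 15 to 19 mm, cap 20 mm in diameter, 104 mm high in all.
- mini_square: Miniature spirit bottle of amber glass with a round wooden stopper cap, no label, about 0.12 kg. It stands upright in the drip rack at the start. Origin: centre of its underside; z up along the bottle. The square one: body 28 x 28 mm in plan (flat sides across its own x and y axes), straight sided up to 66 mm; neck 15 to 19 mm, cap 20 mm in diameter, 100 mm high in all.
- mini_squat: Miniature spirit bottle of amber glass with a round wooden stopper cap, no label, about 0.12 kg. It stands upright in the drip rack at the start. Origin: centre of its underside; z up along the bottle. The short thick one: round body 36 mm in diameter, straight sided up to 52 mm; neck 15 to 19 mm, cap 20 mm in diameter, 88 mm high in all.
- tape_roll: Bystander: a roll of cream masking tape lying flat, 69 mm across, 24 mm high, loose. Origin: centre of its underside.
- water_dish: Bystander: a small round steel dish, 72 mm across, 21 mm high, loose, at the right of the work. Origin: centre of its underside.
- smoothing_block: Bystander: a worn wooden smoothing block, 46 x 90 x 31 mm, long along its own y, loose, lying between the two racks. Origin: centre of its underside.
There are look-alikes about, which are no part of the job. What is shaped like the mini_square but turquoise or yellow is not meant.

How it is judged (in metres and radians):
At the end, for the whole second after the job is handed in: Each of the four wells of the labelling rack holds one bottle, standing on the well's floor (base 8 to 16 mm above the bench) within 15 mm of the well's centre along and across, upright within 0.12 rad, released and at rest; with the rules on the way this is the order of the drip rack (((x of mini_slim in the frame of label_rack between -0.111 and -0.081 m and y of mini_slim in the frame of label_rack between -0.015 and 0.015 m and z of mini_slim in the frame of label_rack between 0.008 and 0.016 m and angle between mini_slim's own z axis and vertical below 0.12 rad and linear speed of mini_slim below 0.02 m/s and angular speed of mini_slim below 0.3 rad/s) or (x of mini_round in the frame of label_rack between -0.111 and -0.081 m and y of mini_round in the frame of label_rack between -0.015 and 0.015 m and z of mini_round in the frame of label_rack between 0.008 and 0.016 m and angle between mini_round's own z axis and vertical below 0.12 rad and linear speed of mini_round below 0.02 m/s and angular speed of mini_round below 0.3 rad/s) or (x of mini_square in the frame of label_rack between -0.111 and -0.081 m and y of mini_square in the frame of label_rack between -0.015 and 0.015 m and z of mini_square in the frame of label_rack between 0.008 and 0.016 m and angle between mini_square's own z axis and vertical below 0.12 rad and linear speed of mini_square below 0.02 m/s and angular speed of mini_square below 0.3 rad/s) or (x of mini_squat in the frame of label_rack between -0.111 and -0.081 m and y of mini_squat in the frame of label_rack between -0.015 and 0.015 m and z of mini_squat in the frame of label_rack between 0.008 and 0.016 m and angle between mini_squat's own z axis and vertical below 0.12 rad and linear speed of mini_squat below 0.02 m/s and angular speed of mini_squat below 0.3 rad/s)) and ((x of mini_slim in the frame of label_rack between -0.047 and -0.017 m and y of mini_slim in the frame of label_rack between -0.015 and 0.015 m and z of mini_slim in the frame of label_rack between 0.008 and 0.016 m and angle between mini_slim's own z axis and vertical below 0.12 rad and linear speed of mini_slim below 0.02 m/s and angular speed of mini_slim below 0.3 rad/s) or (x of mini_round in the frame of label_rack between -0.047 and -0.017 m and y of mini_round in the frame of label_rack between -0.015 and 0.015 m and z of mini_round in the frame of label_rack between 0.008 and 0.016 m and angle between mini_round's own z axis and vertical below 0.12 rad and linear speed of mini_round below 0.02 m/s and angular speed of mini_round below 0.3 rad/s) or (x of mini_square in the frame of label_rack between -0.047 and -0.017 m and y of mini_square in the frame of label_rack between -0.015 and 0.015 m and z of mini_square in the frame of label_rack between 0.008 and 0.016 m and angle between mini_square's own z axis and vertical below 0.12 rad and linear speed of mini_square below 0.02 m/s and angular speed of mini_square below 0.3 rad/s) or (x of mini_squat in the frame of label_rack between -0.047 and -0.017 m and y of mini_squat in the frame of label_rack between -0.015 and 0.015 m and z of mini_squat in the frame of label_rack between 0.008 and 0.016 m and angle between mini_squat's own z axis and vertical below 0.12 rad and linear speed of mini_squat below 0.02 m/s and angular speed of mini_squat below 0.3 rad/s)) and ((x of mini_slim in the frame of label_rack between 0.017 and 0.047 m and y of mini_slim in the frame of label_rack between -0.015 and 0.015 m and z of mini_slim in the frame of label_rack between 0.008 and 0.016 m and angle between mini_slim's own z axis and vertical below 0.12 rad and linear speed of mini_slim below 0.02 m/s and angular speed of mini_slim below 0.3 rad/s) or (x of mini_round in the frame of label_rack between 0.017 and 0.047 m and y of mini_round in the frame of label_rack between -0.015 and 0.015 m and z of mini_round in the frame of label_rack between 0.008 and 0.016 m and angle between mini_round's own z axis and vertical below 0.12 rad and linear speed of mini_round below 0.02 m/s and angular speed of mini_round below 0.3 rad/s) or (x of mini_square in the frame of label_rack between 0.017 and 0.047 m and y of mini_square in the frame of label_rack between -0.015 and 0.015 m and z of mini_square in the frame of label_rack between 0.008 and 0.016 m and angle between mini_square's own z axis and vertical below 0.12 rad and linear speed of mini_square below 0.02 m/s and angular speed of mini_square below 0.3 rad/s) or (x of mini_squat in the frame of label_rack between 0.017 and 0.047 m and y of mini_squat in the frame of label_rack between -0.015 and 0.015 m and z of mini_squat in the frame of label_rack between 0.008 and 0.016 m and angle between mini_squat's own z axis and vertical below 0.12 rad and linear speed of mini_squat below 0.02 m/s and angular speed of mini_squat below 0.3 rad/s)) and ((x of mini_slim in the frame of label_rack between 0.081 and 0.111 m and y of mini_slim in the frame of label_rack between -0.015 and 0.015 m and z of mini_slim in the frame of label_rack between 0.008 and 0.016 m and angle between mini_slim's own z axis and vertical below 0.12 rad and linear speed of mini_slim below 0.02 m/s and angular speed of mini_slim below 0.3 rad/s) or (x of mini_round in the frame of label_rack between 0.081 and 0.111 m and y of mini_round in the frame of label_rack between -0.015 and 0.015 m and z of mini_round in the frame of label_rack between 0.008 and 0.016 m and angle between mini_round's own z axis and vertical below 0.12 rad and linear speed of mini_round below 0.02 m/s and angular speed of mini_round below 0.3 rad/s) or (x of mini_square in the frame of label_rack between 0.081 and 0.111 m and y of mini_square in the frame of label_rack between -0.015 and 0.015 m and z of mini_square in the frame of label_rack between 0.008 and 0.016 m and angle between mini_square's own z axis and vertical below 0.12 rad and linear speed of mini_square below 0.02 m/s and angular speed of mini_square below 0.3 rad/s) or (x of mini_squat in the frame of label_rack between 0.081 and 0.111 m and y of mini_squat in the frame of label_rack between -0.015 and 0.015 m and z of mini_squat in the frame of label_rack between 0.008 and 0.016 m and angle between mini_squat's own z axis and vertical below 0.12 rad and linear speed of mini_squat below 0.02 m/s and angular speed of mini_squat below 0.3 rad/s))); the robot touches nothing.
It fails at once if a well of the labelling rack is filled while the bottle that belongs there still stands in its place in the drip rack (wrong order) ((((x of mini_slim in the frame of label_rack between -0.114 and -0.078 m and y of mini_slim in the frame of label_rack between -0.018 and 0.018 m and z of mini_slim in the frame of label_rack between -0.01 and 0.03 m) or (x of mini_round in the frame of label_rack between -0.114 and -0.078 m and y of mini_round in the frame of label_rack between -0.018 and 0.018 m and z of mini_round in the frame of label_rack between -0.01 and 0.03 m) or (x of mini_square in the frame of label_rack between -0.114 and -0.078 m and y of mini_square in the frame of label_rack between -0.018 and 0.018 m and z of mini_square in the frame of label_rack between -0.01 and 0.03 m) or (x of mini_squat in the frame of label_rack between -0.114 and -0.078 m and y of mini_squat in the frame of label_rack between -0.018 and 0.018 m and z of mini_squat in the frame of label_rack between -0.01 and 0.03 m)) and ((x of mini_slim in the frame of drip_rack between -0.114 and -0.078 m and y of mini_slim in the frame of drip_rack between -0.018 and 0.018 m and z of mini_slim in the frame of drip_rack between -0.01 and 0.03 m) or (x of mini_round in the frame of drip_rack between -0.114 and -0.078 m and y of mini_round in the frame of drip_rack between -0.018 and 0.018 m and z of mini_round in the frame of drip_rack between -0.01 and 0.03 m) or (x of mini_square in the frame of drip_rack between -0.114 and -0.078 m and y of mini_square in the frame of drip_rack between -0.018 and 0.018 m and z of mini_square in the frame of drip_rack between -0.01 and 0.03 m) or (x of mini_squat in the frame of drip_rack between -0.114 and -0.078 m and y of mini_squat in the frame of drip_rack between -0.018 and 0.018 m and z of mini_squat in the frame of drip_rack between -0.01 and 0.03 m))) or (((x of mini_slim in the frame of label_rack between -0.05 and -0.014 m and y of mini_slim in the frame of label_rack between -0.018 and 0.018 m and z of mini_slim in the frame of label_rack between -0.01 and 0.03 m) or (x of mini_round in the frame of label_rack between -0.05 and -0.014 m and y of mini_round in the frame of label_rack between -0.018 and 0.018 m and z of mini_round in the frame of label_rack between -0.01 and 0.03 m) or (x of mini_square in the frame of label_rack between -0.05 and -0.014 m and y of mini_square in the frame of label_rack between -0.018 and 0.018 m and z of mini_square in the frame of label_rack between -0.01 and 0.03 m) or (x of mini_squat in the frame of label_rack between -0.05 and -0.014 m and y of mini_squat in the frame of label_rack between -0.018 and 0.018 m and z of mini_squat in the frame of label_rack between -0.01 and 0.03 m)) and ((x of mini_slim in the frame of drip_rack between -0.05 and -0.014 m and y of mini_slim in the frame of drip_rack between -0.018 and 0.018 m and z of mini_slim in the frame of drip_rack between -0.01 and 0.03 m) or (x of mini_round in the frame of drip_rack between -0.05 and -0.014 m and y of mini_round in the frame of drip_rack between -0.018 and 0.018 m and z of mini_round in the frame of drip_rack between -0.01 and 0.03 m) or (x of mini_square in the frame of drip_rack between -0.05 and -0.014 m and y of mini_square in the frame of drip_rack between -0.018 and 0.018 m and z of mini_square in the frame of drip_rack between -0.01 and 0.03 m) or (x of mini_squat in the frame of drip_rack between -0.05 and -0.014 m and y of mini_squat in the frame of drip_rack between -0.018 and 0.018 m and z of mini_squat in the frame of drip_rack between -0.01 and 0.03 m))) or (((x of mini_slim in the frame of label_rack between 0.014 and 0.05 m and y of mini_slim in the frame of label_rack between -0.018 and 0.018 m and z of mini_slim in the frame of label_rack between -0.01 and 0.03 m) or (x of mini_round in the frame of label_rack between 0.014 and 0.05 m and y of mini_round in the frame of label_rack between -0.018 and 0.018 m and z of mini_round in the frame of label_rack between -0.01 and 0.03 m) or (x of mini_square in the frame of label_rack between 0.014 and 0.05 m and y of mini_square in the frame of label_rack between -0.018 and 0.018 m and z of mini_square in the frame of label_rack between -0.01 and 0.03 m) or (x of mini_squat in the frame of label_rack between 0.014 and 0.05 m and y of mini_squat in the frame of label_rack between -0.018 and 0.018 m and z of mini_squat in the frame of label_rack between -0.01 and 0.03 m)) and ((x of mini_slim in the frame of drip_rack between 0.014 and 0.05 m and y of mini_slim in the frame of drip_rack between -0.018 and 0.018 m and z of mini_slim in the frame of drip_rack between -0.01 and 0.03 m) or (x of mini_round in the frame of drip_rack between 0.014 and 0.05 m and y of mini_round in the frame of drip_rack between -0.018 and 0.018 m and z of mini_round in the frame of drip_rack between -0.01 and 0.03 m) or (x of mini_square in the frame of drip_rack between 0.014 and 0.05 m and y of mini_square in the frame of drip_rack between -0.018 and 0.018 m and z of mini_square in the frame of drip_rack between -0.01 and 0.03 m) or (x of mini_squat in the frame of drip_rack between 0.014 and 0.05 m and y of mini_squat in the frame of drip_rack between -0.018 and 0.018 m and z of mini_squat in the frame of drip_rack between -0.01 and 0.03 m))) or (((x of mini_slim in the frame of label_rack between 0.078 and 0.114 m and y of mini_slim in the frame of label_rack between -0.018 and 0.018 m and z of mini_slim in the frame of label_rack between -0.01 and 0.03 m) or (x of mini_round in the frame of label_rack between 0.078 and 0.114 m and y of mini_round in the frame of label_rack between -0.018 and 0.018 m and z of mini_round in the frame of label_rack between -0.01 and 0.03 m) or (x of mini_square in the frame of label_rack between 0.078 and 0.114 m and y of mini_square in the frame of label_rack between -0.018 and 0.018 m and z of mini_square in the frame of label_rack between -0.01 and 0.03 m) or (x of mini_squat in the frame of label_rack between 0.078 and 0.114 m and y of mini_squat in the frame of label_rack between -0.018 and 0.018 m and z of mini_squat in the frame of label_rack between -0.01 and 0.03 m)) and ((x of mini_slim in the frame of drip_rack between 0.078 and 0.114 m and y of mini_slim in the frame of drip_rack between -0.018 and 0.018 m and z of mini_slim in the frame of drip_rack between -0.01 and 0.03 m) or (x of mini_round in the frame of drip_rack between 0.078 and 0.114 m and y of mini_round in the frame of drip_rack between -0.018 and 0.018 m and z of mini_round in the frame of drip_rack between -0.01 and 0.03 m) or (x of mini_square in the frame of drip_rack between 0.078 and 0.114 m and y of mini_square in the frame of drip_rack between -0.018 and 0.018 m and z of mini_square in the frame of drip_rack between -0.01 and 0.03 m) or (x of mini_squat in the frame of drip_rack between 0.078 and 0.114 m and y of mini_squat in the frame of drip_rack between -0.018 and 0.018 m and z of mini_squat in the frame of drip_rack between -0.01 and 0.03 m)))).
It fails at once if a bottle stands on the bench (height (world z) of any of mini_slim, mini_round, mini_square, mini_squat below 0.006 m).
It fails at once if a bottle is knocked over or tipped past 40 degrees (angle between any of mini_slim, mini_round, mini_square, mini_squat's own z axis and vertical above 0.7 rad).
It fails at once if a bottle is dropped (moves faster than 0.6 m/s with no finger on it: a fall of about 18 mm) ((linear speed of mini_slim above 0.6 m/s and contact force between the fingers and mini_slim below 0.05 N) or (linear speed of mini_round above 0.6 m/s and contact force between the fingers and mini_round below 0.05 N) or (linear speed of mini_square above 0.6 m/s and contact force between the fingers and mini_square below 0.05 N) or (linear speed of mini_squat above 0.6 m/s and contact force between the fingers and mini_squat below 0.05 N)).
It fails at once if the tape roll, the steel dish or the wooden block is pushed more than 25 mm (distance of any of tape_roll, water_dish, smoothing_block from where it was at the start of the episode above 0.025 m).
It also fails if it takes over 99 s, if anything falls off the work surface, if the arm or the gripper's body presses on something with over 40 N, if the wrist force passes 120 N, or if a joint passes its speed limit or range.

ROBOT

A 7-joint arm with a two-finger parallel gripper is mounted at the origin on a cart in front of the work surface, level with it; the furniture and walls round the work are solid. World frame = base frame: x ahead of the robot, y to its left, z up, the work surface at z = 0. Lengths are in mm, angles in rad, forces in N, time in s.
With the tool pointing down it reaches from about 400 to 875 mm from the base axis. Payload 4.4 kg.
Tool frame: the origin (TCP) lies midway between the tips of the shut fingers; the grasp point (between the pads) lies 19 mm behind it; z points along the fingers, y is the line along which they close (so a half turn about z gives the same grasp; the last joint's range is limited). The gripper opens to 85 mm and grips with 20 to 120 N. Pads are 22 mm wide; open, the fingers measure 114 mm over their backs; the gripper's body (76 mm by 85 mm) begins 54 mm behind the grasp point. The pads swing forward as they close: fully open they stand 13 mm farther back than shut.
Start: joints at [1.144, 0.628, 0.038, 1.517, -0.027, 0.996, -0.02], TCP at [229.493, -608.154, 231.313] pointing down, gripper open.
Joint ranges: [-3.06, 3.06], [-0.37, 2.12], [-1.25, 1.32], [0.18, 2.47], [-1.1, 4.24], [0.23, 1.98], [-2.94, 2.94]. Speed limits (rad/s): [2.57, 2.57, 3.14, 3.14, 3.14, 3.14, 3.14].

INTERFACE

Orientations are given as [roll, pitch, yaw] about the fixed x, y, z axes, in that order (R = Rz(yaw) Ry(pitch) Rx(roll)).
In Python, from cell import readout, optics, order gives the robot as it stands.
- The arm moves only by the shell command python3 -m jog 'ROWS'. ROWS is a JSON object of lists of equal length, an entry for each row: "claw": the opening, from 0 (shut) to 1 (fully open); "xyz": the shift along the tool's x, y, z each as a share of 0.1 m, from -1 to 1, a list of three; "twist": the turn, a rotation vector about the tool's x, y, z each as a share of 180 degrees, from -1 to 1, a list of three. A call has 1 to 12 rows; each row shifts and turns the commanded pose from where the row before left it, along the tool's axes as they then stand; what a row does not reach is not made up. A row lasts 1/8 s, in which the tool goes at most 62.5 mm and 10.7 degrees, less where a joint would pass 70% of its speed; a pose out of reach is approached as far as the arm can. A call with a number of a shift or a turn outside -1 to 1 is refused whole. A call with a gripper value outside its range is refused whole. The fingers move at their own pace and stop on an object; the grip force is fixed at half the most. Time passes only in rows, so rows that do not move let the fingers close. It gives the time, the measured TCP pose, the force, the opening and the grip force at its end, in the units of the state.
- readout.read_state(): the state, without advancing time (a new reading comes with each control period).
- optics.get_image(name): name is "side" or "top"; returns a dict with "color" (384x512x3 uint8, red, green, blue), "fovy" (degrees; the focal length in pixels is half the picture's height over the tangent of half this angle, whatever the lens; pixels are square), "cx", "cy" (the principal point, pixels), "view" (4x4, takes a point from world to camera coordinates). Camera axes: x right, y up, looking along -z (the intrinsics and any distortion apply to the point x, -y, -z); pixel columns grow to the right and rows downward; lengths in mm; the calibration is good to about 2 mm. A picture is of the moment at which its call begins. There is no depth.
- order.finish_job(): hands the job in; it is judged then, once.
Trained networks look in the newest picture that a camera, given by its name, has taken for a name from the list of things; names that differ only in an ending like _2 or _b are one class to them, and where a whole thing is asked for, a point or a joint stands for the part that bears it (a point fixed in the world has none). Each returns a list of dicts, best first, with "score" (0 to 1); they miss things now and then, are a little off and sometimes report something else, mostly with a low value. They report only what shows in the picture. A call takes as long as a camera call. They do not tell look-alikes from the thing itself.
- optics.boxes_of(camera, label): "rect" ([left, top, width, height] in pixels, round what is visible of it).
The state is a dict: "clock": time; "qpos": joint angles; "qd": joint speeds; "tau": joint torques, N m; "eef_pos": TCP position; "tool_rot": TCP orientation; "force": force on the tool from outside, world axes, zero at the start; "torque": the same for the moment, N m; "width": finger opening in mm; "gripper_force": force on a finger pad.
Only numpy, scipy, OpenCV 4.12 (cv2) and the standard library are available. Lean on these libraries where they do the work, as an engineer would, in place of code of your own. Each camera call takes 0.05 s, during which the arm holds its last target. There are 200 camera calls.

## Working session

There is one attempt and no reset: what is moved stays moved. The work goes in short steps, Python scripts to look and compute and a shell command to move; the robot and the scene stay as the last step left them, time stands still between calls to the robot, and variables do not carry over. Pictures are saved under pics/ and viewed, at most 14 in all, crops included, and the job is handed in when it is done.

```bash
ls; mkdir -p pics; cat > h.py <<'E'
import numpy as np, cv2
from cell import readout, optics, order
def snap(n,f=None):
    im=optics.get_image(n)
    if f: cv2.imwrite('pics/'+f,im['color'][:,:,::-1])
    return im
def K(im):
    f=im['color'].shape[0]/2/np.tan(np.radians(im['fovy'])/2)
    return f,im['cx'],im['cy']
def proj(im,P):
    P=np.atleast_2d(P); V=np.array(im['view'],float)
    c=P@V[:3,:3].T+V[:3,3]; f,cx,cy=K(im)
    return np.c_[cx+f*c[:,0]/-c[:,2], cy-f*c[:,1]/-c[:,2]]
def ray(im,u,v,z):
    V=np.array(im['view'],float);f,cx,cy=K(im)
    R=V[:3,:3];o=-R.T@V[:3,3]
    d=R.T@np.array([(u-cx)/f,-(v-cy)/f,-1.])
    return o+d*(z-o[2])/d[2]
E
python3 - <<'E'
from h import *
for n in('top','side'):
    im=snap(n,n+'0.png')
    print(n,{k:v for k,v in im.items() if k!='color'})
    for l in('drip_rack','label_rack','mini_slim','mini_round','mini_square','mini_squat','tape_roll','water_dish','smoothing_block'):
        print(l,[(np.round(b['rect']).tolist(),round(b['score'],2)) for b in optics.boxes_of(n,l)])
s=readout.read_state();print(s)
E
```

```text
pics
top {'fovy': 55.47221514020151, 'cx': 254.91300568290873, 'cy': 191.5519675633716, 'view': array([[-1.72285127e-02, -9.99820910e-01,  7.83109750e-03,
        -7.76315664e+01],
       [ 9.99216547e-01, -1.69379404e-02,  3.57686753e-02,
        -5.19891112e+02],
       [-3.56296268e-02,  8.44120328e-03,  9.99329413e-01,
        -8.73779072e+02],
       [ 0.00000000e+00,  0.00000000e+00,  0.00000000e+00,
         1.00000000e+00]])}
drip_rack [([264.0, 110.0, 40.0, 122.0], 0.76), ([280.0, 211.0, 13.0, 13.0], 0.5)]
label_rack [([136.0, 120.0, 38.0, 110.0], 0.96)]
mini_slim [([276.0, 123.0, 13.0, 18.0], 0.54)]
mini_round [([279.0, 210.0, 16.0, 15.0], 0.74)]
mini_square [([322.0, 196.0, 19.0, 14.0], 0.79), ([216.0, 112.0, 16.0, 21.0], 0.74), ([283.0, 211.0, 10.0, 12.0], 0.61), ([282.0, 184.0, 13.0, 13.0], 0.45)]
mini_squat [([275.0, 153.0, 17.0, 18.0], 0.48)]
tape_roll [([198.0, 232.0, 32.0, 29.0], 0.91)]
water_dish [([345.0, 139.0, 32.0, 26.0], 0.92)]
smoothing_block [([208.0, 158.0, 23.0, 36.0], 0.79)]
side {'fovy': 43.23984450992073, 'cx': 254.02360400207368, 'cy': 189.3496769980194
[... 872 characters left out ...]
 'qpos': array([ 1.14420717,  0.62837213,  0.03850283,  1.51739679, -0.02696377,
        0.99624589, -0.01998304]), 'qd': array([ 6.28475792e-05, -6.33931613e-04,  1.30790443e-03,  1.59601085e-04,
       -1.94524749e-04, -1.05280486e-03,  8.91599102e-04]), 'tau': array([ 6.93724110e-05, -5.63281381e+01,  1.22580506e+00, -1.93785506e+01,
        1.08843265e-02,  1.69164323e-03,  5.36951902e-06]), 'eef_pos': array([ 229.48600692, -608.18172699,  231.3325921 ]), 'tool_rot': array([ 3.14149663e+00, -7.49292462e-06,  3.60798570e-01]), 'force': array([-0.77546025, -0.57187233, -0.48389734]), 'torque': array([ 0.01971708, -0.00577241, -0.00241699]), 'gripper_force': 0.0, 'width': 85.45737900322418}
```

```bash
python3 - <<'E'
import cv2
a=cv2.imread('pics/top0.png')[95:270,110:390];cv2.imwrite('pics/top0z.png',cv2.resize(a,None,fx=2.85,fy=2.85,interpolation=cv2.INTER_CUBIC))
a=cv2.imread('pics/side0.png')[140:280,170:370];cv2.imwrite('pics/side0z.png',cv2.resize(a,None,fx=4,fy=4,interpolation=cv2.INTER_CUBIC))
E
```

```text
(no output)
```

View pics/top0z.png

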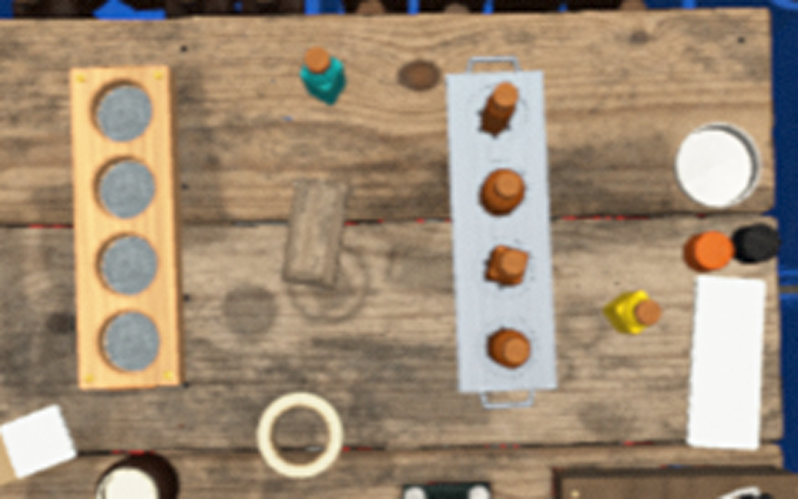

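View pics/side0z.png

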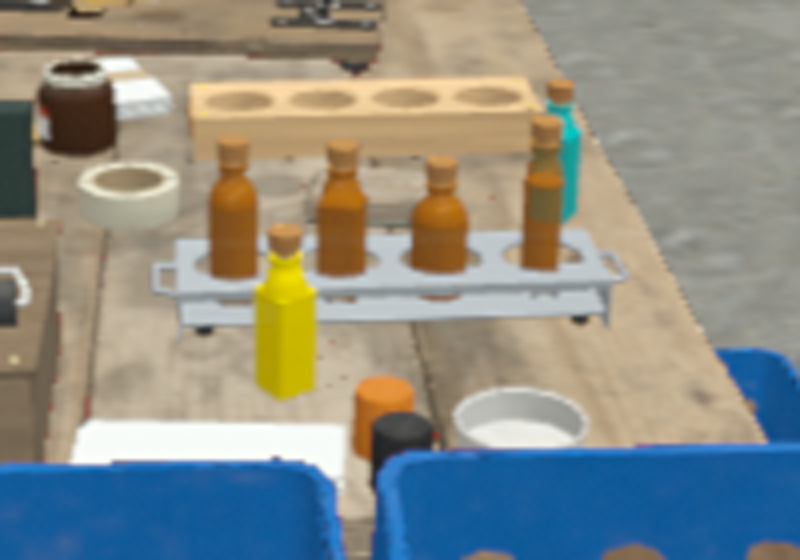

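View pics/top0.png

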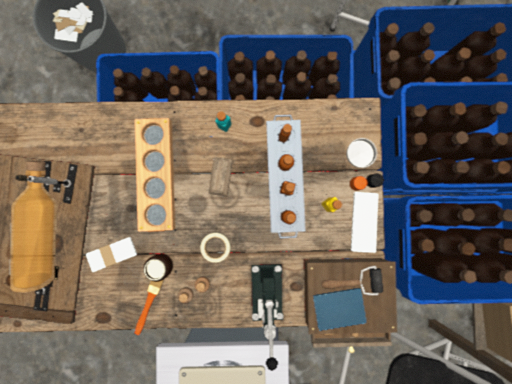

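```bash
cat > poses.py <<'E'
from h import *
def fit(im,c): # corners: far-left, far-right, near-right, near-left
    P=np.array([ray(im,*(np.array(p)/2.85+[110,95]-[.32,.32]),34)[:2] for p in c])
    o=P.mean(0); ax=(P[0]+P[1]-P[2]-P[3])/2; w=(P[0]+P[3]-P[1]-P[2])/2
    return o,np.arctan2(ax[1],ax[0]),np.linalg.norm(ax),np.linalg.norm(w)
E
python3 - <<'E'
from poses import *
im=snap('top'); sd=snap('side')
for c in ([(70,68),(168,66),(182,384),(79,387)],[(446,72),(541,71),(556,387),(460,391)]):
    o,a,L,W=fit(im,c); print(np.round(o,1),round(a,4),round(L,1),round(W,1))
    for x in(-96,-32,32,96): 
        p=o+x*np.array([np.cos(a),np.sin(a)]); print('  well',np.round(p,1),proj(im,[*p,34]).round(1),proj(sd,[*p,34]).round(1))
for n,u,v in(('capper',265,280),('capperlever',268,330),('turq',223,123),('yellow',332,207),('tape',214,247),('block',220,177),('dish',361,152),('toolbox',350,300)): print(n,ray(im,u,v,0).round())
a=im['color'][105:240,255:320,::-1];b=cv2.resize(a,None,fx=4.4,fy=4.4,interpolation=cv2.INTER_CUBIC)
s=sd['color'][165:225,205:335,::-1];s=cv2.resize(s,None,fx=3.8,fy=3.8,interpolation=cv2.INTER_CUBIC)
cv=np.zeros((600,790,3),np.uint8);cv[:b.shape[0],:b.shape[1]]=b;cv[:s.shape[0],292:292+s.shape[1]]=s
cv2.imwrite('pics/crop1.png',cv)
print(b.shape,s.shape)
E
```

```text
[563.5 151.5] 0.0286 263.7 82.7
  well [467.6 148.8] [[154.9 214.6]] [[229.1 164.4]]
  well [531.5 150.6] [[153.9 187.3]] [[249.9 164. ]]
  well [595.5 152.5] [[153.  160.2]] [[270.6 163.5]]
  well [659.5 154.3] [[152.  133.2]] [[291.1 163.1]]
[ 555.1 -158.8] 0.0254 263.5 79.1
  well [ 459.1 -161.2] [[287.2 215.9]] [[228.1 205.5]]
  well [ 523.1 -159.6] [[286.  188.7]] [[254.  204.7]]
  well [ 587. -158.] [[284.8 161.7]] [[279.6 204. ]]
  well [ 651.  -156.3] [[283.5 134.7]] [[305.  203.3]]
capper [ 304. -107.    0.]
capperlever [ 184. -112.    0.]
turq [689. -11.   0.]
yellow [ 478. -274.    0.]
tape [386.  15.   0.]
block [556.  -2.   0.]
dish [ 612. -349.    0.]
toolbox [ 252. -313.    0.]
(594, 286, 3) (228, 494, 3)
```

View pics/crop1.png

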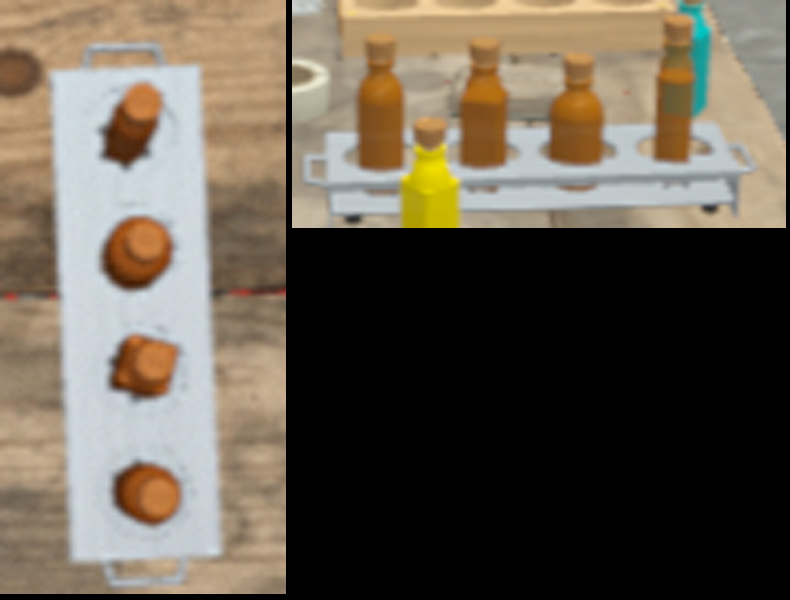

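View pics/side0.png

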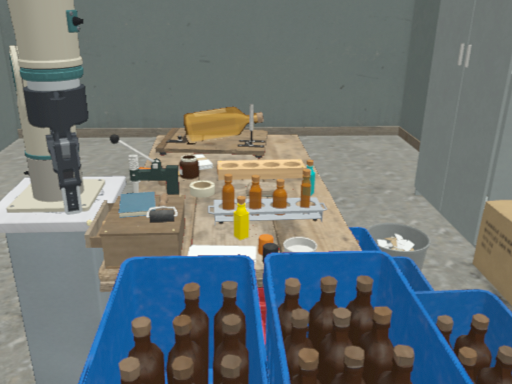

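```bash
cat >> poses.py <<'E'
LO,LA=np.array([563.5,151.5]),.0286
DO,DA=np.array([555.1,-158.8]),.0254
def well(o,a,x): return o+x*np.array([np.cos(a),np.sin(a)])
def tri(im,p,sd,q):
    from scipy.optimize import least_squares
    r=least_squares(lambda X:np.r_[proj(im,X)[0]-p,proj(sd,X)[0]-q],[500,0,100]); return r.x,np.abs(r.fun).max()
E
python3 - <<'E'
from poses import *
im=snap('top'); sd=snap('side')
print('ball',tri(im,(272,362),sd,(115,138)))
for n,t,s,z,w in(('round',(160,494),(381,40),116,-96),('square',(155,363),(485,44),112,-32),('squat',(148,244),(579,58),100,32),('slim',(146,98),(678,20),124,96)):
    p=np.array(t)/4.4+[255,105]-.39; q=np.array([(s[0]-292)/3.8+205,s[1]/3.8+165])-.37
    X,e=tri(im,p,sd,q); print(n,ray(im,*p,z)[:2].round(1),'tri',X.round(1),round(e,2),'well',well(DO,DA,w).round(1))
E
```

```text
ball (array([ 190.436083  , -111.56503561,  194.24917786]), np.float64(0.06868771315160416))
round [ 459.6 -161.3] tri [ 459.6 -161.5  113.7] 0.03 well [ 459.1 -161.2]
square [ 523.1 -160.6] tri [ 524.3 -160.9  109.7] 0.56 well [ 523.1 -159.6]
squat [ 582.7 -159.6] tri [ 584.3 -159.8   98.7] 0.75 well [ 587.1 -158. ]
slim [ 650.4 -157.6] tri [ 650.  -157.6  123.2] 0.31 well [ 651.1 -156.4]
```

```bash
python3 -m jog '{"claw":[1,1,1],"xyz":[[0,0,-0.6],[0,0,-0.6],[0,0,-0.1]],"twist":[[0,0,0],[0,0,0.01],[0,0,0]]}'
```

```text
clock: 1.58
eef_pos: [230.2, -610.3, 366.7]
tool_rot: [3.132, -0.001, 0.329]
force: [-0.3, 0.2, -0.4]
width: 85.3
gripper_force: 0.0
```

```bash
python3 -m jog '{"claw":[1,1,1],"xyz":[[0,0,0],[0,0,0],[0,0,0]],"twist":[[0,0,0.049],[0,0,0.049],[0,0,0]]}'
cat > go.py <<'E'
import sys; from poses import *
from scipy.spatial.transform import Rotation as Ro
t=np.array([float(a) for a in sys.argv[1:4]]); yaw=float(sys.argv[4]); s=readout.read_state()
R=Ro.from_euler('xyz',s['tool_rot']); w=(R.inv()*Ro.from_euler('xyz',[np.pi,0,yaw])).as_rotvec()/np.pi
print('pos',s['eef_pos'].round(1),'shift',(R.inv().apply(t-s['eef_pos'])/100).round(3),'twist',w.round(4),'clock',s['clock'],'F',s['force'].round(1))
E
python3 go.py 459.6 -161.3 320 .0254
```

```text
clock: 1.95
eef_pos: [229.5, -607.8, 360.5]
tool_rot: [-3.14, 0.001, 0.023]
force: [0.4, 0.2, 0.4]
width: 85.8
gripper_force: 0.0
pos [ 229.5 -607.8  360.5] shift [ 2.405 -4.41   0.409] twist [-0.0004  0.0002 -0.0007] clock 1.95 F [0.4 0.2 0.4]
```

```bash
python3 -m jog '{"claw":[1,1,1,1,1,1,1,1,1,1,1,1],"xyz":[[0.12,-0.22,0],[0.24,-0.44,0],[0.24,-0.44,0],[0.24,-0.44,0],[0.24,-0.44,0],[0.24,-0.44,0],[0.24,-0.44,0],[0.24,-0.44,0.1],[0.24,-0.44,0.1],[0.24,-0.44,0.2],[0.12,-0.22,0],[0,0,0]],"twist":[[0,0,0],[0,0,0],[0,0,0],[0,0,0],[0,0,0],[0,0,0],[0,0,0],[0,0,0],[0,0,0],[0,0,0],[0,0,0],[0,0,0]]}'; python3 go.py 459.6 -161.3 49 .0254
```

```text
clock: 3.45
eef_pos: [460.6, -161.0, 320.9]
tool_rot: [-3.141, 0.0, 0.029]
force: [-0.1, 0.1, -0.5]
width: 85.5
gripper_force: 0.0
pos [ 460.6 -161.   320.9] shift [-0.01   0.005  2.719] twist [-0.0003  0.0001  0.0011] clock 3.45 F [-0.1  0.1 -0.5]
```

```bash
python3 -m jog '{"claw":[1,1,1,1,1,1,1,1,1],"xyz":[[-0.01,0,0.4],[0,0,0.5],[0,0,0.5],[0,0,0.5],[0,0,0.4],[0,0,0.25],[0,0,0.12],[0,0,0.05],[0,0,0]],"twist":[[0,0,0],[0,0,0],[0,0,0],[0,0,0],[0,0,0],[0,0,0],[0,0,0],[0,0,0],[0,0,0]]}'; python3 - <<'E'
from poses import *
im=snap('top');sd=snap('side')
a=cv2.resize(im['color'][105:240,225:355,::-1],None,fx=3,fy=3,interpolation=2);s=cv2.resize(sd['color'][90:225,195:325,::-1],None,fx=3,fy=3,interpolation=2)
cv2.imwrite('pics/g1.png',np.hstack([a,s]))
E
```

```text
clock: 4.58
eef_pos: [459.3, -163.6, 49.8]
tool_rot: [3.141, -0.001, 0.021]
force: [0.7, 0.3, -0.5]
width: 85.4
gripper_force: 0.0
```

View pics/g1.png

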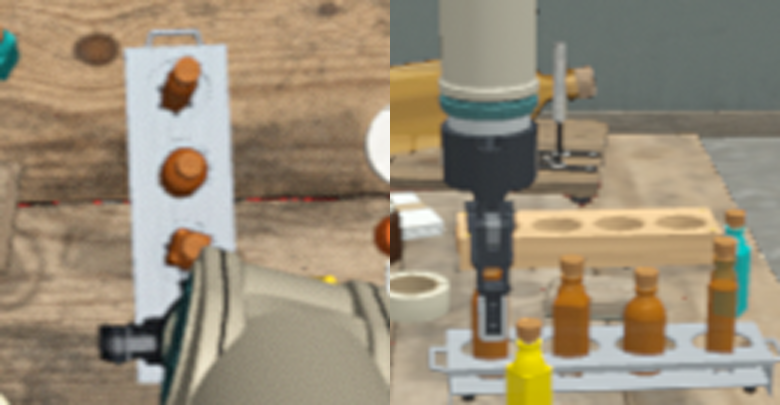

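The near gripper finger stands in front of the round bottle at about side (492,310) of the crop, and the fingers straddle it above the rack. Closing.

```bash
python3 -m jog '{"claw":[0,0,0,0,0,0],"xyz":[[0,0,0],[0,0,0],[0,0,0],[0,0,0],[0,0,0],[0,0,0]],"twist":[[0,0,0],[0,0,0],[0,0,0],[0,0,0],[0,0,0],[0,0,0]]}'; python3 go.py 467.6 148.8 185 .0286;python3 -c "
from poses import *
for i in range(3): print(readout.read_state()['eef_pos'],readout.read_state()['qpos'])"
```

```text
clock: 5.42
eef_pos: [459.2, -162.9, 49.6]
tool_rot: [-3.141, -0.0, 0.022]
force: [-0.3, 2.6, 5.6]
width: 30.7
gripper_force: 58.8
pos [ 459.2 -162.9   49.6] shift [ 0.153 -3.114 -1.353] twist [-0.0001 -0.0001 -0.0022] clock 5.425 F [-0.3  2.6  5.6]
[ 459.1575098  -162.86174047   49.62297456] [ 0.29839966  0.70675144 -0.02212573  2.10618724  0.04366467  0.32874008
 -1.30878758]
[ 459.1575098  -162.86174047   49.62297456] [ 0.29839966  0.70675144 -0.02212573  2.10618724  0.04366467  0.32874008
 -1.30878758]
[ 459.1575098  -162.86174047   49.62297456] [ 0.29839966  0.70675144 -0.02212573  2.10618724  0.04366467  0.32874008
 -1.30878758]
```

```bash
python3 -m jog '{"claw":[0,0,0,0,0,0,0,0,0,0,0,0],"xyz":[[0,0,-0.15],[0,0,-0.4],[0,0,-0.5],[0,0,-0.3],[0,-0.2,0],[0.03,-0.45,0],[0.03,-0.5,0],[0.03,-0.5,0],[0.03,-0.5,0],[0.03,-0.5,0],[0,-0.35,0],[0,-0.11,0]],"twist":[[0,0,0],[0,0,0],[0,0,0],[0,0,0],[0,0,0],[0,0,0],[0,0,0],[0,0,0],[0,0,0],[0,0,0],[0,0,0],[0,0,0]]}';python3 -m jog '{"claw":[0,0],"xyz":[[0,0,0],[0,0,0]],"twist":[[0,0,0],[0,0,0]]}'; python3 go.py 467.6 148.8 50.5 .0286; python3 - <<'E'
from poses import *
im=snap('top');sd=snap('side')
a=cv2.resize(im['color'][105:240,105:235,::-1],None,fx=3,fy=3,interpolation=2);s=cv2.resize(sd['color'][70:205,195:325,::-1],None,fx=3,fy=3,interpolation=2)
cv2.imwrite('pics/g2.png',np.hstack([a,s]))
for p in [(467.6,148.8,147),(467.6,148.8,201+50)]: print(proj(sd,p),proj(im,p))
E
```

```text
clock: 6.92
eef_pos: [466.8, 150.4, 184.8]
tool_rot: [-3.141, -0.0, 0.025]
force: [-0.5, -1.2, -1.3]
width: 30.8
gripper_force: 59.4
clock: 7.18
eef_pos: [467.3, 146.0, 184.4]
tool_rot: [3.14, 0.0, 0.019]
force: [0.1, -0.1, -1.9]
width: 30.6
gripper_force: 59.4
pos [467.3 146.  184.4] shift [ 0.004 -0.029  1.339] twist [ 0.0004  0.0001 -0.0031] clock 7.175 F [ 0.1 -0.1 -1.9]
[[228.74037127 128.38818133]] [[140.1421673  216.10875908]]
[[228.40264557  93.30947904]] [[121.92215789 217.97899545]]
```

View pics/g2.png

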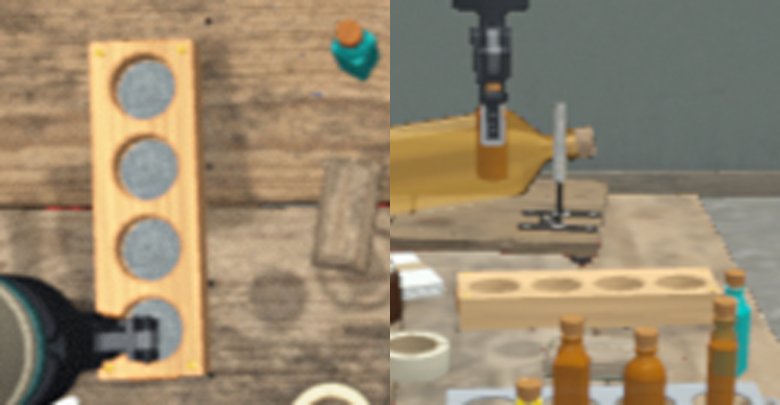

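The round bottle hangs upright at side crop (493,150) over the near well; fingers straddle the well at top crop (150,335).

```bash
python3 -m jog '{"claw":[0,0,0,0,0,0,0],"xyz":[[0,-0.02,0.3],[0,0,0.45],[0,0,0.35],[0,0,0.15],[0,0,0.05],[0,0,0.03],[0,0,0]],"twist":[[0,0,0],[0,0,0],[0,0,0],[0,0,0],[0,0,0],[0,0,0],[0,0,0]]}'; python3 go.py 467.6 148.8 50 .0286
```

```text
clock: 8.15
eef_pos: [467.9, 150.3, 52.1]
tool_rot: [-3.141, -0.002, 0.021]
force: [-0.0, -0.1, -1.7]
width: 30.6
gripper_force: 59.4
pos [467.9 150.3  52.1] shift [-0.004  0.015  0.021] twist [-0.0002 -0.0005 -0.0023] clock 8.15 F [-0.  -0.1 -1.7]
```

```bash
python3 -m jog '{"claw":[0,0,0,0],"xyz":[[0,0.01,0.01],[0,0,0.01],[0,0,0.005],[0,0,0]],"twist":[[0,0,0],[0,0,0],[0,0,0],[0,0,0]]}'; python3 go.py 467.6 148.8 50 .0286
```

```text
clock: 8.65
eef_pos: [467.7, 149.2, 49.6]
tool_rot: [-3.141, -0.001, 0.021]
force: [-0.4, -0.7, 6.6]
width: 30.5
gripper_force: 60.4
pos [467.7 149.2  49.6] shift [-0.001  0.004 -0.004] twist [-0.0001 -0.0004 -0.0023] clock 8.65 F [-0.4 -0.7  6.6]
```

```bash
python3 -m jog '{"claw":[0.5,0.8,1,1,1,1,1,1,1,1,1],"xyz":[[0,0,0],[0,0,0],[0,0,0],[0,0,0],[0,0,0],[0,0,-0.1],[0,0,-0.4],[0,0,-0.5],[0,0,-0.5],[0,0,-0.2],[0,0,0]],"twist":[[0,0,0],[0,0,0],[0,0,0],[0,0,0],[0,0,0],[0,0,0],[0,0,0],[0,0,0],[0,0,0],[0,0,0],[0,0,0]]}'; python3 go.py 523.5 -160.7 220 .0254; python3 - <<'E'
from poses import *
im=snap('top');sd=snap('side')
a=cv2.resize(im['color'][105:240,105:235,::-1],None,fx=3,fy=3,interpolation=2);s=cv2.resize(sd['color'][105:240,195:325,::-1],None,fx=3,fy=3,interpolation=2)
cv2.imwrite('pics/g3.png',np.hstack([a,s]))
# square yaw: local crop
b=cv2.resize(im['color'][172:205,272:305,::-1],None,fx=8,fy=8,interpolation=2);cv2.imwrite('pics/sq.png',b)
E
```

```text
clock: 10.02
eef_pos: [468.3, 149.5, 220.9]
tool_rot: [-3.14, -0.004, 0.021]
force: [-1.0, -0.2, -1.3]
width: 85.5
gripper_force: 0.0
pos [468.3 149.5 220.9] shift [0.486 3.113 0.007] twist [-0.0005 -0.0014 -0.0013] clock 10.025 F [-1.  -0.2 -1.3]
```

View pics/g3.png

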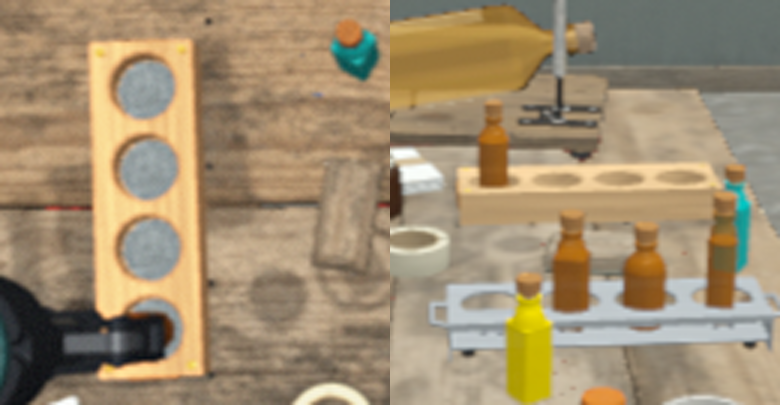

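View pics/sq.png

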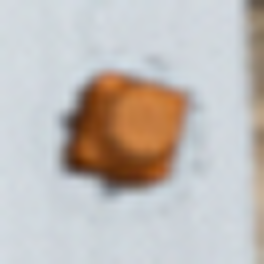

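The round bottle stands in the near well (side crop 493,145). The square one is turned about 14 degrees clockwise seen from above, so I will turn the tool with it.

```bash
python3 -m jog '{"claw":[1,1,1,1,1,1,1,1,1,1,1],"xyz":[[0.05,0.2,0],[0.06,0.4,0],[0.08,0.5,0],[0.08,0.5,0],[0.08,0.5,0],[0.08,0.5,0],[0.06,0.4,0],[0,0.11,0],[0,0,0],[0,0,0],[0,0,0]],"twist":[[0,0,0],[0,0,0],[0,0,0],[0,0,0],[0,0,0],[0,0,0],[0,0,0],[0,0,0],[0,0,0.04],[0,0,0.04],[0,0,0]]}'; python3 go.py 523.5 -160.7 46 -0.23
```

```text
clock: 11.5
eef_pos: [522.3, -159.4, 217.8]
tool_rot: [-3.141, 0.002, -0.227]
force: [-0.6, 0.2, 1.0]
width: 85.2
gripper_force: 0.0
pos [ 522.3 -159.4  217.8] shift [0.019 0.011 1.718] twist [-0.0001  0.0008  0.0009] clock 11.5 F [-0.6  0.2  1. ]
```

```bash
python3 -m jog '{"claw":[1,1,1,1,1,1,0,0,0,0,0,0],"xyz":[[0.01,0.01,0.4],[0,0,0.5],[0,0,0.5],[0,0,0.2],[0,0,0.12],[0,0,0],[0,0,0],[0,0,0],[0,0,0],[0,0,0],[0,0,0],[0,0,0]],"twist":[[0,0,0],[0,0,0],[0,0,0],[0,0,0],[0,0,0],[0,0,0],[0,0,0],[0,0,0],[0,0,0],[0,0,0],[0,0,0],[0,0,0]]}'; python3 go.py 531.5 150.6 185 .0286
```

```text
clock: 13.0
eef_pos: [524.2, -162.1, 47.5]
tool_rot: [3.142, -0.001, -0.23]
force: [0.3, 1.8, 6.4]
width: 27.2
gripper_force: 59.1
pos [ 524.2 -162.1   47.5] shift [-0.639 -3.061 -1.376] twist [ 0.0001 -0.0004 -0.0822] clock 13.0 F [0.3 1.8 6.4]
```

```bash
python3 -m jog '{"claw":[0,0,0,0,0,0,0,0,0,0,0,0],"xyz":[[0,0,-0.15],[0,0,-0.4],[0,0,-0.5],[0,0,-0.3],[0,0,0],[0,0,0],[0,-0.2,0],[0.03,-0.5,0],[0.04,-0.55,0],[0.04,-0.55,0],[0.04,-0.55,0],[0,-0.4,0]],"twist":[[0,0,0],[0,0,0],[0,0,0],[0,0,0],[0,0,-0.041],[0,0,-0.041],[0,0,0],[0,0,0],[0,0,0],[0,0,0],[0,0,0],[0,0,0]]}';python3 -m jog '{"claw":[0,0,0,0],"xyz":[[0,-0.25,0],[0,-0.12,0],[0,0,0],[0,0,0]],"twist":[[0,0,0],[0,0,0],[0,0,0],[0,0,0]]}'; python3 go.py 531.5 150.6 48.5 .0286; python3 - <<'E'
from poses import *
im=snap('top');sd=snap('side')
s=cv2.resize(sd['color'][70:240,195:325,::-1],None,fx=3,fy=3,interpolation=2)
cv2.imwrite('pics/g4.png',s)
print(proj(sd,(531.5,150.6,170)))
E
```

```text
clock: 14.5
eef_pos: [529.9, 118.1, 182.0]
tool_rot: [-3.14, 0.0, 0.029]
force: [-0.3, -0.5, -1.3]
width: 27.0
gripper_force: 59.5
clock: 15.0
eef_pos: [530.0, 148.8, 181.8]
tool_rot: [3.141, 0.0, 0.025]
force: [-0.9, 0.7, -1.7]
width: 27.2
gripper_force: 59.5
pos [530.  148.8 181.8] shift [ 0.016 -0.019  1.333] twist [ 0.0003  0.0001 -0.001 ] clock 15.0 F [-0.9  0.7 -1.7]
[[250.23963252 120.50710464]]
```

View pics/g4.png

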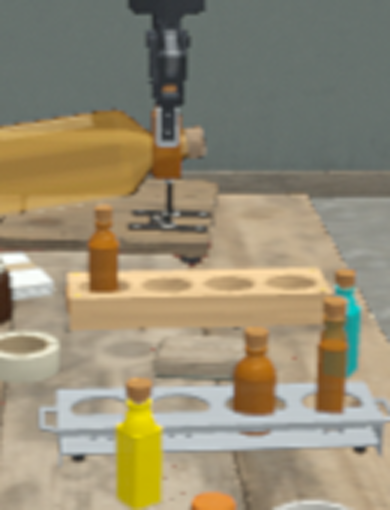

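Square bottle hangs upright at side crop (168,150) over the second well.

```bash
python3 -m jog '{"claw":[0,0,0,0,0,0,0,0,0,0],"xyz":[[0.01,-0.01,0.3],[0,0,0.45],[0,0,0.35],[0,0,0.15],[0,0,0.05],[0,0,0.02],[0,0,0.01],[0,0,0.01],[0,0,0.005],[0,0,0]],"twist":[[0,0,0],[0,0,0],[0,0,0],[0,0,0],[0,0,0],[0,0,0],[0,0,0],[0,0,0],[0,0,0],[0,0,0]]}'; python3 go.py 531.5 150.6 48 .0286
```

```text
clock: 16.35
eef_pos: [531.2, 151.5, 47.6]
tool_rot: [-3.141, -0.001, 0.028]
force: [0.9, 0.7, 0.5]
width: 26.8
gripper_force: 59.5
pos [531.2 151.5  47.6] shift [ 0.003  0.009 -0.004] twist [-0.0001 -0.0002 -0.0003] clock 16.35 F [0.9 0.7 0.5]
```

```bash
python3 -m jog '{"claw":[0,0.5,0.8,1,1,1,1,1,1,1,1,1],"xyz":[[0,0,0.008],[0,0,0],[0,0,0],[0,0,0],[0,0,0],[0,0,0],[0,0,-0.1],[0,0,-0.4],[0,0,-0.5],[0,0,-0.5],[0,0,-0.2],[0,0,0]],"twist":[[0,0,0],[0,0,0],[0,0,0],[0,0,0],[0,0,0],[0,0,0],[0,0,0],[0,0,0],[0,0,0],[0,0,0],[0,0,0],[0,0,0]]}'; python3 go.py 584 -159.7 215 .0254
```

```text
clock: 17.85
eef_pos: [532.1, 151.7, 218.7]
tool_rot: [-3.14, -0.004, 0.028]
force: [0.2, -0.2, -0.3]
width: 85.6
gripper_force: 0.0
pos [532.1 151.7 218.7] shift [0.433 3.127 0.035] twist [-0.0004 -0.0014  0.0007] clock 17.85 F [ 0.2 -0.2 -0.3]
```

```bash
python3 -m jog '{"claw":[1,1,1,1,1,1,1,1,1,1],"xyz":[[0.05,0.2,0],[0.06,0.4,0],[0.07,0.5,0],[0.07,0.5,0],[0.07,0.5,0],[0.06,0.5,0],[0.05,0.4,0],[0,0.12,0],[0,0,0],[0,0,0]],"twist":[[0,0,0],[0,0,0],[0,0,0],[0,0,0],[0,0,0],[0,0,0],[0,0,0],[0,0,0],[0,0,0],[0,0,0]]}'; python3 go.py 584 -159.7 37 .0254;  python3 - <<'E'
from poses import *
im=snap('top');sd=snap('side')
a=cv2.resize(im['color'][105:240,105:300,::-1],None,fx=2,fy=2,interpolation=2);s=cv2.resize(sd['color'][105:240,195:325,::-1],None,fx=2,fy=2,interpolation=2)
cv2.imwrite('pics/g5.png',np.hstack([a,s]))
E
```

```text
clock: 19.1
eef_pos: [582.5, -156.8, 216.0]
tool_rot: [-3.14, 0.001, 0.03]
force: [0.2, 0.6, 0.0]
width: 85.4
gripper_force: 0.0
pos [ 582.5 -156.8  216. ] shift [0.016 0.032 1.79 ] twist [-0.0006  0.0003  0.0016] clock 19.1 F [0.2 0.6 0. ]
```

View pics/g5.png

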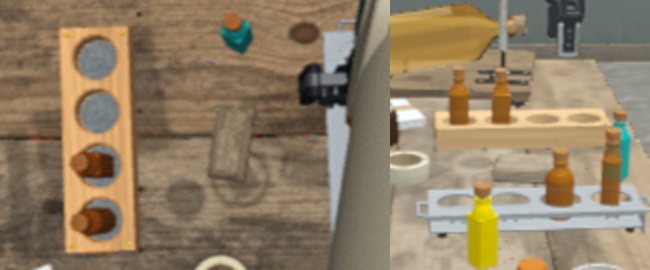

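Both placed bottles stand upright in wells 1 and 2 (side crop 458,97 and 501,97). Next the squat one.

```bash
python3 -m jog '{"claw":[1,1,1,1,1,1,0,0,0,0,0,0],"xyz":[[0.015,0.02,0.4],[0,0,0.5],[0,0,0.5],[0,0,0.25],[0,0,0.14],[0,0,0],[0,0,0],[0,0,0],[0,0,0],[0,0,0],[0,0,0],[0,0,0]],"twist":[[0,0,0],[0,0,0],[0,0,0],[0,0,0],[0,0,0],[0,0,0],[0,0,0],[0,0,0],[0,0,0],[0,0,0],[0,0,0],[0,0,0]]}'; python3 go.py 595.5 152.5 175 .0286
```

```text
clock: 20.7
eef_pos: [585.0, -161.3, 38.8]
tool_rot: [3.141, -0.002, 0.028]
force: [-0.6, 1.0, 4.7]
width: 34.2
gripper_force: 59.4
pos [ 585.  -161.3   38.8] shift [ 0.195 -3.133 -1.362] twist [ 0.0001 -0.0006 -0.0003] clock 20.7 F [-0.6  1.   4.7]
```

```bash
python3 -m jog '{"claw":[0,0,0,0,0,0,0,0,0,0,0,0],"xyz":[[0,0,-0.15],[0,0,-0.4],[0,0,-0.5],[0,0,-0.3],[0,-0.2,0],[0.03,-0.45,0],[0.04,-0.5,0],[0.04,-0.5,0],[0.04,-0.5,0],[0.03,-0.5,0],[0.02,-0.35,0],[0,-0.13,0]],"twist":[[0,0,0],[0,0,0],[0,0,0],[0,0,0],[0,0,0],[0,0,0],[0,0,0],[0,0,0],[0,0,0],[0,0,0],[0,0,0],[0,0,0]]}';python3 -m jog '{"claw":[0,0,0],"xyz":[[0,0,0],[0,0,0],[0,0,0]],"twist":[[0,0,0],[0,0,0],[0,0,0]]}'; python3 go.py 595.5 152.5 39 .0286
```

```text
clock: 22.2
eef_pos: [593.8, 156.1, 171.6]
tool_rot: [-3.14, 0.002, 0.033]
force: [-0.9, -0.0, -0.2]
width: 34.1
gripper_force: 59.9
clock: 22.58
eef_pos: [595.7, 149.9, 172.6]
tool_rot: [3.141, 0.0, 0.025]
force: [0.3, -0.4, -0.9]
width: 34.5
gripper_force: 59.9
pos [595.7 149.9 172.6] shift [-1.000e-03 -2.700e-02  1.336e+00] twist [ 0.0003  0.     -0.0012] clock 22.575 F [ 0.3 -0.4 -0.9]
```

```bash
python3 -m jog '{"claw":[0,0,0,0,0,0,0,0,0,0],"xyz":[[0,-0.01,0.3],[0,0,0.45],[0,0,0.35],[0,0,0.15],[0,0,0.05],[0,0,0.02],[0,0,0.01],[0,0,0.01],[0,0,0.005],[0,0,0]],"twist":[[0,0,0],[0,0,0],[0,0,0],[0,0,0],[0,0,0],[0,0,0],[0,0,0],[0,0,0],[0,0,0],[0,0,0]]}'; python3 go.py 595.5 152.5 38 .0286
```

```text
clock: 23.82
eef_pos: [595.9, 153.3, 38.8]
tool_rot: [-3.141, -0.001, 0.028]
force: [-0.5, 0.7, 4.6]
width: 34.6
gripper_force: 60.3
pos [595.9 153.3  38.8] shift [-0.004  0.008  0.008] twist [-0.0001 -0.0003 -0.0003] clock 23.825 F [-0.5  0.7  4.6]
```

```bash
python3 -m jog '{"claw":[0.5,0.8,1,1,1,1,1,1,1,1,1],"xyz":[[0,0,0],[0,0,0],[0,0,0],[0,0,0],[0,0,0],[0,0,-0.1],[0,0,-0.4],[0,0,-0.5],[0,0,-0.5],[0,0,-0.3],[0,0,0]],"twist":[[0,0,0],[0,0,0],[0,0,0],[0,0,0],[0,0,0],[0,0,0],[0,0,0],[0,0,0],[0,0,0],[0,0,0],[0,0,0]]}'; python3 go.py 650.2 -157.6 215 .0254
```

```text
clock: 25.2
eef_pos: [597.3, 153.6, 221.7]
tool_rot: [-3.14, -0.007, 0.028]
force: [0.1, -0.1, -1.3]
width: 85.6
gripper_force: 0.0
pos [597.3 153.6 221.7] shift [0.442 3.126 0.065] twist [-0.0006 -0.0021  0.0007] clock 25.2 F [ 0.1 -0.1 -1.3]
```

```bash
python3 -m jog '{"claw":[1,1,1,1,1,1,1,1,1,1,1],"xyz":[[0.05,0.2,0],[0.06,0.4,0],[0.07,0.5,0],[0.07,0.5,0],[0.07,0.5,0],[0.07,0.5,0],[0.06,0.4,0],[0,0.13,0],[0,0,0],[0,0,0],[0,0,0]],"twist":[[0,0,0],[0,0,0],[0,0,0],[0,0,0],[0,0,0],[0,0,0],[0,0,0],[0,0,0],[0,0,0],[0,0,0],[0,0,0]]}'; python3 go.py 650.2 -157.6 58 .0254;  python3 - <<'E'
from poses import *
im=snap('top');sd=snap('side')
a=cv2.resize(im['color'][105:240,105:300,::-1],None,fx=2,fy=2,interpolation=2);s=cv2.resize(sd['color'][105:240,195:325,::-1],None,fx=2,fy=2,interpolation=2)
cv2.imwrite('pics/g6.png',np.hstack([a,s]))
E
```

```text
clock: 26.58
eef_pos: [649.3, -156.2, 218.0]
tool_rot: [-3.14, 0.0, 0.031]
force: [-0.6, 0.6, -0.4]
width: 85.2
gripper_force: 0.0
pos [ 649.3 -156.2  218. ] shift [0.009 0.016 1.6  ] twist [-0.0004  0.      0.0016] clock 26.575 F [-0.6  0.6 -0.4]
```

View pics/g6.png

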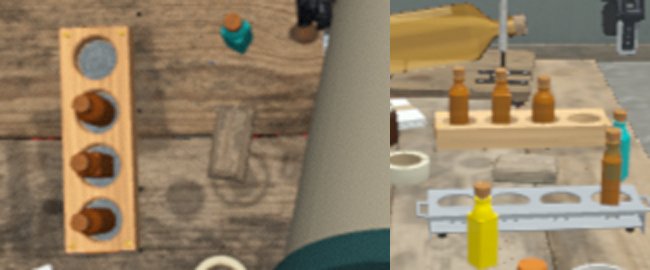

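Three bottles stand upright in order; the slim one remains (side crop 610,165).

```bash
python3 -m jog '{"claw":[1,1,1,1,1,1,0,0,0,0,0,0],"xyz":[[0.01,0.01,0.4],[0,0,0.5],[0,0,0.4],[0,0,0.2],[0,0,0.1],[0,0,0],[0,0,0],[0,0,0],[0,0,0],[0,0,0],[0,0,0],[0,0,0]],"twist":[[0,0,0],[0,0,0],[0,0,0],[0,0,0],[0,0,0],[0,0,0],[0,0,0],[0,0,0],[0,0,0],[0,0,0],[0,0,0],[0,0,0]]}'; python3 go.py 659.5 154.3 195 .0286
```

```text
clock: 28.18
eef_pos: [650.7, -159.4, 58.8]
tool_rot: [3.141, -0.001, 0.028]
force: [-0.5, 1.4, 6.7]
width: 23.6
gripper_force: 58.8
pos [ 650.7 -159.4   58.8] shift [ 0.177 -3.133 -1.362] twist [ 0.     -0.0003 -0.0002] clock 28.175 F [-0.5  1.4  6.7]
```

```bash
python3 -m jog '{"claw":[0,0,0,0,0,0,0,0,0,0,0,0],"xyz":[[0,0,-0.15],[0,0,-0.4],[0,0,-0.5],[0,0,-0.3],[0,-0.2,0],[0.03,-0.45,0],[0.03,-0.5,0],[0.04,-0.5,0],[0.04,-0.5,0],[0.03,-0.5,0],[0.01,-0.35,0],[0,-0.13,0]],"twist":[[0,0,0],[0,0,0],[0,0,0],[0,0,0],[0,0,0],[0,0,0],[0,0,0],[0,0,0],[0,0,0],[0,0,0],[0,0,0],[0,0,0]]}';python3 -m jog '{"claw":[0,0,0],"xyz":[[0,0,0],[0,0,0],[0,0,0]],"twist":[[0,0,0],[0,0,0],[0,0,0]]}'; python3 go.py 659.5 154.3 59 .0286
```

```text
clock: 29.68
eef_pos: [657.4, 158.5, 191.4]
tool_rot: [-3.14, 0.003, 0.033]
force: [0.2, 0.5, -1.2]
width: 23.6
gripper_force: 58.9
clock: 30.05
eef_pos: [659.8, 151.5, 193.1]
tool_rot: [3.14, -0.0, 0.025]
force: [-0.3, 0.3, -1.4]
width: 23.2
gripper_force: 58.9
pos [659.8 151.5 193.1] shift [-0.002 -0.03   1.341] twist [ 0.0004 -0.     -0.0012] clock 30.05 F [-0.3  0.3 -1.4]
```

```bash
python3 -m jog '{"claw":[0,0,0,0,0,0,0,0,0,0],"xyz":[[0,-0.01,0.3],[0,0,0.45],[0,0,0.35],[0,0,0.15],[0,0,0.05],[0,0,0.02],[0,0,0.01],[0,0,0.01],[0,0,0.005],[0,0,0]],"twist":[[0,0,0],[0,0,0],[0,0,0],[0,0,0],[0,0,0],[0,0,0],[0,0,0],[0,0,0],[0,0,0],[0,0,0]]}'; python3 go.py 659.5 154.3 58 .0286
```

```text
clock: 31.3
eef_pos: [659.7, 155.1, 58.9]
tool_rot: [-3.141, -0.001, 0.028]
force: [0.1, 0.2, 1.0]
width: 23.4
gripper_force: 59.0
pos [659.7 155.1  58.9] shift [-0.002  0.008  0.009] twist [-0.0001 -0.0002 -0.0002] clock 31.3 F [0.1 0.2 1. ]
```

```bash
python3 -m jog '{"claw":[0,0.5,0.8,1,1,1,1,1,1,1,1,1],"xyz":[[0,0,0.006],[0,0,0],[0,0,0],[0,0,0],[0,0,0],[0,0,0],[0,0,-0.1],[0,0,-0.4],[0,0,-0.5],[0,0,-0.5],[0,0,-0.3],[0,0,0]],"twist":[[0,0,0],[0,0,0],[0,0,0],[0,0,0],[0,0,0],[0,0,0],[0,0,0],[0,0,0],[0,0,0],[0,0,0],[0,0,0],[0,0,0]]}';python3 -m jog '{"claw":[1,1,1,1,1,1],"xyz":[[0,0.3,0],[0,0.5,0],[0,0.5,0],[0,0.3,0],[0,0,0],[0,0,0]],"twist":[[0,0,0],[0,0,0],[0,0,0],[0,0,0],[0,0,0],[0,0,0]]}'; python3 - <<'E'
from poses import *
im=snap('top');sd=snap('side')
a=cv2.resize(im['color'][105:240,105:235,::-1],None,fx=3,fy=3,interpolation=2);s=cv2.resize(sd['color'][105:240,195:325,::-1],None,fx=3,fy=3,interpolation=2)
cv2.imwrite('pics/g7.png',np.hstack([a,s]))
E
```

```text
clock: 32.8
eef_pos: [661.3, 155.3, 242.0]
tool_rot: [-3.14, -0.007, 0.028]
force: [0.8, 0.6, -0.5]
width: 85.5
gripper_force: 0.0
clock: 33.55
eef_pos: [663.5, -3.3, 237.3]
tool_rot: [-3.14, 0.001, 0.029]
force: [-0.6, 0.5, -0.3]
width: 85.4
gripper_force: 0.0
```

View pics/g7.png

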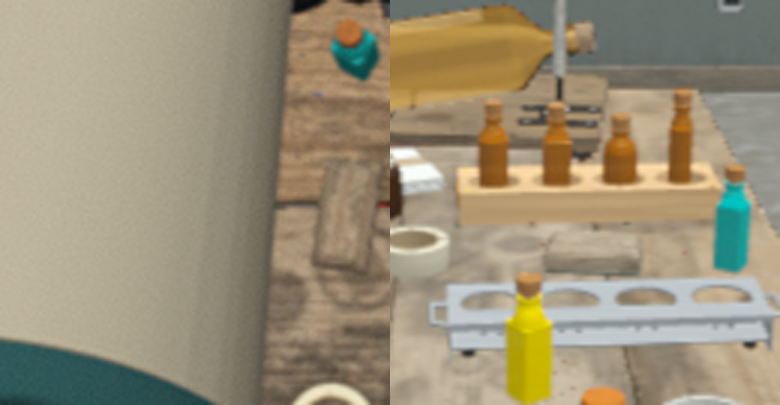

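All four stand upright in order in the wells (side crop x = 493, 557, 620, 680), and the bystanders have not moved.

```bash
python3 -c "
from cell import order; print(order.finish_job())"
```

```text
the job is handed in; nothing more can be done
None
```

All four bottles are standing upright in the labelling rack in drip-rack order (round, square, squat, slim from the robot outward). The job was handed in at about 34 s; `finish_job()` returned no verdict, so the result rests on my final side picture.

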